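Inner lid on the jigsaw tin, outer lid kept in hand

ROBOT

A 7-joint arm with a two-finger parallel gripper is mounted at the origin on the work surface. World frame = base frame: x ahead of the robot, y to its left, z up, the work surface at z = 0. Lengths are in m, angles in rad, forces in N, time in s.
With the tool pointing down it reaches from about 0.35 to 0.9 m from the base axis. Payload 8.1 kg.
Tool frame: the origin (TCP) lies at the very end of the fingers, on their centre line; the grasp point (between the pads) lies 19 mm behind it; z points along the fingers, y is the line along which they close (so a half turn about z gives the same grasp; the last joint's range is limited). The gripper opens to 92 mm and grips with 3 to 60 N. Pads are 19 mm wide; open, the fingers measure 130 mm over their backs; the gripper's body (75 mm by 190 mm) begins 47 mm behind the grasp point.
Start: joints at [-1.375, 0.434, 0.025, 1.573, -0.012, 1.134, -0.075], TCP at [0.184, 0.597, 0.227] pointing down, gripper open.
Joint ranges: [-2.62, 2.62], [-0.44, 2.09], [-1.27, 1.32], [0.08, 2.57], [-1.32, 4.46], [0.12, 2], [-2.74, 2.74]. Speed limits (rad/s): [2.22, 2.22, 3.01, 3.01, 3.14, 3.14, 3.14].

INTERFACE

Orientations are given as a rotation vector (axis times angle).
In Python, from cell import arm gives the robot as it stands.
- The arm moves only by the shell command python3 -m pendant 'ROWS' [FORCE]. ROWS is a JSON object of lists of equal length, an entry for each row: "slide": the shift along the tool's x, y, z in units of 0.3 m (1.0 is 0.3 m), a list of three; "dr": the turn, a rotation vector about the tool's x, y, z in units of 0.12 rad (1.0 is 0.12 rad), a list of three; "claw": the opening, from 0 (shut) to 1 (fully open). In form: {"slide": [[tx, ty, tz], ...], "dr": [[ax, ay, az], ...], "claw": [claw, ...]}. A call has 1 to 10 rows; each row shifts and turns the commanded pose from where the row before left it, along the tool's axes as they then stand; what a row does not reach is not made up. A row lasts 1/10 s, in which the tool goes at most 50 mm and 8.59 degrees, less where a joint would pass 70% of its speed; a pose out of reach is approached as far as the arm can. A call with a number of a shift or a turn outside -1 to 1 is refused whole. A call with a gripper value outside its range is refused whole. The fingers move at their own pace and stop on an object; FORCE is the grip in N (left out, the last holds). Time passes only in rows, so rows that do not move let the fingers close. It gives the time, the measured TCP pose, the force, the opening and the grip force at its end, in the units of the state.
- arm.observe(): the state, without advancing time (a new reading comes with each control period).
- arm.get_image(name): name is "side" or "top"; returns the picture (480x640x3 uint8, red, green, blue); there is no depth.
- arm.calibration(name): a dict with "K" (3x3 intrinsics, pixels), "xyz" and "orientation" of the camera in the world. Camera axes: x right, y up, looking along -z (the intrinsics and any distortion apply to the point x, -y, -z); pixel columns grow to the right and rows downward; lengths in m; the calibration is good to about 2 mm. A picture is of the moment at which its call begins. calibration takes no time and is no camera call.
- arm.sign_off(): hands the job in; it is judged then, once.
The state is a dict: "clock": time; "joints": joint angles; "dq": joint speeds; "joint_efforts": joint torques, N m; "position": TCP position; "ee_rot": TCP orientation; "force": force on the tool from outside, world axes, zero at the start; "ft_torque": the same for the moment, N m; "width": opening from 0.0 (shut) to 1.0 (fully open); "gripper_force": force on a finger pad.
Only numpy, scipy, OpenCV 4.12 (cv2) and the standard library are available. Lean on these libraries where they do the work, as an engineer would, in place of code of your own. Each camera call takes 0.05 s, during which the arm holds its last target. There are 200 camera calls.

TASK

Someone left the wooden puzzle press lying across the open tin of jigsaw pieces: first lift it off and lay it flat on the green mat. Then pick up the two nested lids together by the orange knob, lower them gently onto the tin until the orange inner lid sits fully home in its mouth with the teal outer lid still resting on it, and let go. Finally take the teal outer lid alone by its collar and lift it straight up, leaving the inner lid seated, and finish still holding it level, at least 10 cm above where it sat, with the tin not shifted or tipped and the can, phone and steel ferrule left alone.

Things in the scene. Friction and masses are not known exactly. Their poses are not given: they have to be found in the camera images.
- tin: White round open-topped plastic tin, loose, about 0.9 kg, standing upright on the table. Outer diameter 100 mm, 90 mm high. Origin: centre of its underside, z up its axis. Jigsaw pieces fill it to about 60 mm only.
- inner_lid: Orange inner lid, loose, about 0.12 kg, on the table under the outer lid. Origin: centre of its underside, z up. Plug 0 to 16 mm high (diameter 76 mm at the foot, tapering out to 90 mm at 12 mm), flange 16 to 20 mm (diameter 104 mm), knob above. Home: plug in the tin's mouth with 2 mm play all round, flange on the rim, origin 74 mm above the tin's origin.
- outer_lid: Teal outer lid, loose, about 0.12 kg, resting unfastened on the inner lid's flange. Origin: on its axis, at the underside of its 3 mm top plate, z up; nested, 20 mm above the inner lid's origin. Outer diameter 116 mm; its skirt (inner diameter 110 mm) hangs 10 mm below the origin. Lifting it leaves the inner lid behind.
- press: Wooden puzzle press (a smoothing block), loose, about 0.1 kg, lying at the start across the tin's mouth, on its rim. Base 150 x 34 x 14 mm, long along its x; on top in the middle a grip rib 70 mm long along x, 16 mm wide along y, from 14 to 41 mm above the underside. Origin: centre of the underside, z up.
- mat: Green mat fixed flat on the table, 170 mm (its x) by 110 mm (its y), 3 mm thick. Origin: centre of its underside.
- can: Drinks can with green label, 66 mm diameter, 122 mm high, full, loose bystander. Origin: centre of the underside.
- phone: Black phone lying flat, 72 x 150 x 9 mm (long along its y), loose bystander. Origin: centre of the underside.
- ferrule: Stainless steel ring (pipe ferrule), 50 mm outer diameter, 36 mm bore, 21 mm high, loose bystander. Origin: centre of the underside.
- tin_rim (a point): Centre of the tin's mouth, level with its rim, 90 mm above its underside; the mouth is 94 mm in diameter.
- knob_top (a point): Centre of the top of the inner lid's orange knob: plain upright round knob, 20 mm in diameter, from 20 to 77 mm above the inner lid's origin. Nested, it stands up through the outer lid's collar and its upper 34 mm is free above it, to be gripped from above; lifting by it carries both lids.
- collar_top (a point): Centre of the top of the outer lid's round collar: outer diameter 48 mm, bore 34 mm (7 mm play around the knob), 20 mm high, from 3 to 23 mm above the outer lid's origin. Gripped over its outside from above, with the knob standing 34 mm above it between the fingers.
Mind the look-alikes: they are no part of the job. There is more than one size of the press; the job needs the middle-sized.

How it is judged:
By the outcome, as a careful person would: the job done as asked, in the order asked, and still so for the second after the job is handed in, while the arm keeps its last pose, push and grip.
It also fails if it takes over 67 s, if anything falls off the work surface, if the arm or the gripper's body presses on something with over 40 N, if the wrist force passes 120 N, or if a joint passes its speed limit or range.

## Working session

There is one attempt and no reset: what is moved stays moved. The work goes in short steps, Python scripts to look and compute and a shell command to move; the robot and the scene stay as the last step left them, time stands still between calls to the robot, and variables do not carry over. Pictures are saved under pics/ and viewed, at most 10 in all, crops included, and the job is handed in when it is done.

```bash
mkdir -p pics
python3 - <<'E'
from cell import arm
import cv2
for n in("side","top"):
    cv2.imwrite(f"pics/{n}0.png",arm.get_image(n)[:,:,::-1]); print(n,arm.calibration(n))
print(arm.observe())
E
```

```text
side {'K': array([[471.46750377,   0.        , 314.18347393],
       [  0.        , 471.46750377, 245.53948374],
       [  0.        ,   0.        ,   1.        ]]), 'xyz': array([ 0.18072799, -0.50821172,  0.73068156]), 'orientation': array([ 0.73517058, -0.23365455, -0.56379252])}
top {'K': array([[530.31178671,   0.        , 319.53090554],
       [  0.        , 530.31178671, 241.3820087 ],
       [  0.        ,   0.        ,   1.        ]]), 'xyz': array([0.32995414, 0.00906229, 1.31002916]), 'orientation': array([ 0.13040003, -0.11693366, -1.59067803])}
{'clock': 0.1, 'joints': array([-1.37461826,  0.43514598,  0.024998  ,  1.5739726 , -0.01159115,
        1.13396998, -0.0750931 ]), 'dq': array([-0.00014854, -0.00044748,  0.00025238, -0.0017963 ,  0.00084607,
        0.00307594, -0.00034421]), 'joint_efforts': array([ 3.24985245e-03, -6.69128537e+01,  9.88043658e-01, -3.15140426e+01,
       -6.04389282e-02,  3.74133652e-02,  5.26376255e-05]), 'position': array([0.18390889, 0.59688015, 0.22604123]), 'ee_rot': array([-4.67691933e-01, -3.10652369e+00,  2.12016240e-03]), 'force': array([-0.23331246,  0.40798683,  0.0582697 ]), 'ft_torque': array([ 0.03924834, -0.02259172, -0.02555797]), 'gripper_force': 0.0, 'width': 1.0027196080890493}
```

View pics/side0.png

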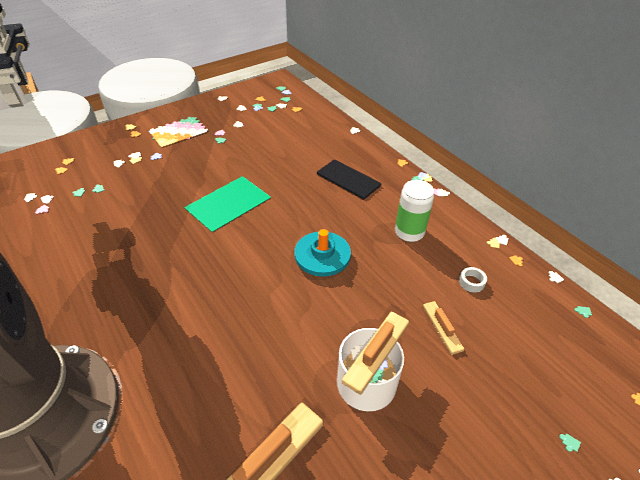

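View pics/top0.png

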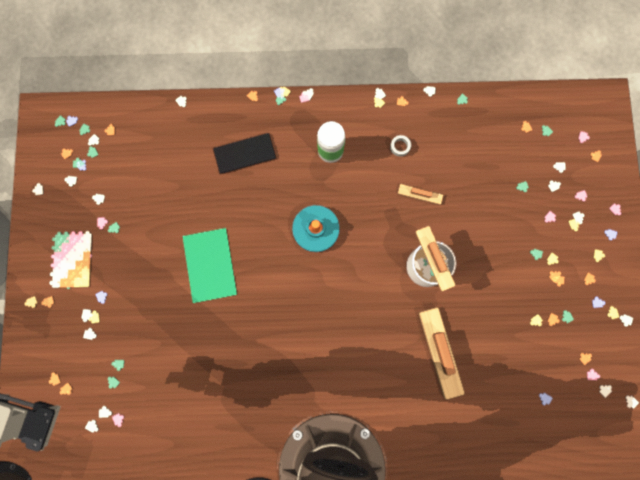

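Press candidates: the one across the tin (top 435,258 / side 376,352), a small one (top 421,193 / side 443,328) and a large one (top 441,352 / side 275,445). By the description it is the middle-sized one, lying on the tin. I'll check that in an enlarged crop montage.

Run:
```python
import cv2,numpy as np
s=cv2.imread("pics/side0.png");t=cv2.imread("pics/top0.png")
c=lambda im,x,y:cv2.resize(im[y:y+75,x:x+100],(400,300),interpolation=cv2.INTER_CUBIC)
s2=cv2.resize(s[305:417,315:465],(400,300),interpolation=cv2.INTER_CUBIC)
m=np.vstack([np.hstack([c(t,385,221),s2]),np.hstack([c(t,270,190),c(s,275,215)])])
for v in range(0,800,40): cv2.line(m,(v,296),(v,304),(255,255,255),1)
cv2.imwrite("pics/crop1.png",m)
```

```text
(no output)
```

View pics/crop1.png

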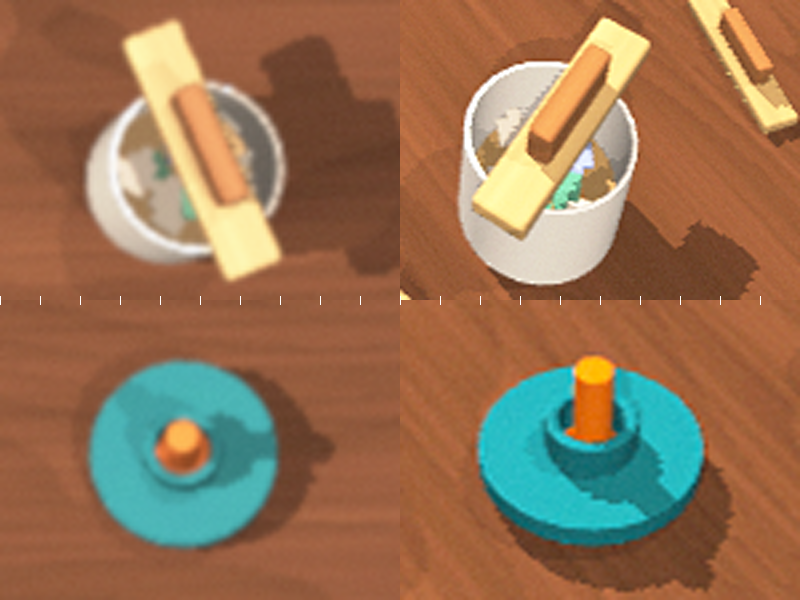

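Crop: the wooden press on the tin is bigger than the small press and smaller than the large one, so it is the middle-sized. Its base corners in the top tile are about (123,42), (178,20), (281,260) and (229,280). The tin's rim ellipse spans 108–286 × 82–258. The lids are nested, with the knob top at (183,435) in the top tile and (595,370) in the side tile.

```bash
cat > h.py <<'E'
import numpy as np,cv2
from cell import arm
from scipy.optimize import least_squares
from scipy.spatial.transform import Rotation as R
def proj(n,P):
    c=arm.calibration(n); q=(np.atleast_2d(P)-c["xyz"])@R.from_rotvec(c["orientation"]).as_matrix()
    return np.c_[c["K"][0,0]*q[:,0]/-q[:,2]+c["K"][0,2], c["K"][1,1]*-q[:,1]/-q[:,2]+c["K"][1,2]]
def tri(obs,x0=(.5,0,.05)):
    r=least_squares(lambda p:np.concatenate([proj(n,p)[0]-uv for n,uv in obs.items()]),x0); return r.x,r.fun
def box(obs,lx,ly,h,x0):
    """fit x,y,z(underside),yaw from corners of the top face at height h"""
    C=np.array([[-1,-1],[1,-1],[1,1],[-1,1]])*[lx/2,ly/2]
    def f(p):
        c,s=np.cos(p[3]),np.sin(p[3]); W=np.c_[C@np.array([[c,s],[-s,c]])+p[:2],np.full(4,p[2]+h)]
        return np.concatenate([(proj(n,W)-np.array(uv)).ravel() for n,uv in obs.items()])
    r=least_squares(f,x0); return r.x,r.fun
def circ(obs,rad,x0):
    """circle of radius rad at x,y,z from image extremes (umin,umax,vmin,vmax; None = skip)"""
    a=np.linspace(0,2*np.pi,721); 
    def f(p):
        o=[]
        for n,e in obs.items():
            q=proj(n,np.c_[p[0]+rad*np.cos(a),p[1]+rad*np.sin(a),0*a+p[2]]); m=[*np.c_[q.min(0),q.max(0)].ravel()]
            o+=[m[i]-e[i] for i in range(4) if e[i] is not None]
        return o
    r=least_squares(f,x0,diff_step=1e-4); return r.x,r.fun
E
python3 - <<'E'
from h import *
np.set_printoptions(precision=4,suppress=True)
def T(pts,ox,oy,k,dx=0,dy=0): return [((x-dx+.5)/k-.5+ox,(y-dy+.5)/k-.5+oy) for x,y in pts]
# order: -x-y, +x-y, +x+y, -x+y  with press x pointing to near end (toward robot)
top=T([(123,42),(229,280),(281,260),(178,20)],385,221,4)
side=T([(207,18),(74,201),(125,228),(250,44)],315,305,400/150)
for o in (dict(top=top,side=side),):
  for ord_ in ([0,1,2,3],[3,2,1,0]):
    p={k:[v[i] for i in ord_] for k,v in o.items()}
    for y in (0.3,-2.9): 
      x,f=box(p,.15,.034,.014,[.5,-.2,.09,y+ (3.14159 if 0 else 0)]); print("press",x,np.round(f,1))
e=lambda l,r,t,b,ox,oy,k:[None if v is None else (v+.5)/k-.5+o for v,o in((l,ox),(r,ox),(t,oy),(b,oy))]
print("rim",circ(dict(top=e(108,286,82,258,385,221,4),side=e(63,237,62,None,315,305,400/150)),.05,[.5,-.2,.09]))
print("lid",circ(dict(top=e(89,278,61,247,270,190,4),side=e(79,304,None,None,275,215,4)),.058,[.5,0,.04]))
print("knob",tri(dict(top=T([(183,135)],270,190,4)[0],side=T([(195,70)],275,215,4)[0])))
x0=[.3,.3,0,.1]
tm=[(183,235),(228,229),(236,295),(193,302)]; sm=[(271,198),(243,178),(185,206),(212,229)]
print("proj test",proj("top",[.3,.25,0]),proj("side",[.3,.25,0]))
for n,(u,v) in {"a":(0,2),"b":(1,3),"c":(2,0),"d":(3,1)}.items(): pass
for i in range(4): print([ (j,np.round(tri({"top":tm[i],"side":sm[j]})[0],3),np.abs(tri({"top":tm[i],"side":sm[j]})[1]).max().round(1)) for j in range(4)])
E
```

```text
press [ 0.4792 -0.2479  0.0856  3.5018] [ 0.2 -1.3  0.1 -0.6  0.8 -1.2 -0.1 -1.2 -1.5 -0.6 -1.6 -0.4 -0.7  2.2
  1.  -0.3]
press [ 0.4792 -0.2479  0.0856 -2.7814] [ 0.2 -1.3  0.1 -0.6  0.8 -1.2 -0.1 -1.2 -1.5 -0.6 -1.6 -0.4 -0.7  2.2
  1.  -0.3]
press [ 0.4812 -0.2464  0.0798  3.4949] [-14.5   3.7 -14.4   3.7  12.3  -6.7  12.7  -7.1 -17.4  -9.4 -20.6 -10.4
  18.2  12.5  17.1  10.5]
press [ 0.4812 -0.2464  0.0798 -2.7883] [-14.5   3.7 -14.4   3.7  12.3  -6.7  12.7  -7.1 -17.4  -9.4 -20.6 -10.4
  18.2  12.5  17.1  10.5]
rim (array([ 0.4682, -0.2469,  0.0889]), array([ 1.0479, -0.0768, -0.2871, -1.2949, -0.5926, -0.63  ,  0.1505]))
lid (array([0.5705, 0.0267, 0.0103]), array([ 0.5329, -0.1699,  0.0943, -0.6105, -0.1224, -0.4063]))
knob (array([0.5701, 0.0258, 0.0749]), array([ 0.2052, -0.4455, -0.3996,  0.0833]))
proj test [[226.4217 339.9901]] [[158.3297 245.0055]]
[(0, array([ 0.613,  0.383, -0.121]), np.float64(11.1)), (1, array([ 0.563,  0.363, -0.009]), np.float64(0.0)), (2, array([ 0.495,  0.403, -0.075]), np.float64(30.2)), (3, array([ 0.543,  0.436, -0.218]), np.float64(19.9))]
[(0, array([0.575, 0.246, 0.003]), np.float64(0.5)), (1, array([0.533, 0.239, 0.092]), np.float64(10.3)), (2, array([0.469, 0.27 , 0.039]), np.float64(40.5)), (3, array([ 0.508,  0.286, -0.073]), np.float64(30.0))]
[(0, array([0.478, 0.19 , 0.072]), np.float64(31.6)), (1, array([0.446, 0.188, 0.147]), np.float64(21.0)), (2, array([0.383, 0.215, 0.101]), np.float64(8.8)), (3, array([0.412, 0.225, 0.007]), np.float64(1.4))]
[(0, array([ 0.5  ,  0.309, -0.034]), np.float64(41.2)), (1, array([0.463, 0.297, 0.06 ]), np.float64(30.6)), (2, array([0.395, 0.332, 0.003]), np.float64(0.7)), (3, array([ 0.428,  0.354, -0.115]), np.float64(10.8))]
```

```bash
cat >> h.py <<'E'
def plan(x,y,z,yang=None):
    """remaining slide (units) and z turn (units) to TCP x,y,z with tool-y at world angle yang (mod pi)"""
    s=arm.observe(); M=R.from_rotvec(s["ee_rot"]).as_matrix(); a=np.arctan2(M[1,1],M[0,1])
    print("t",round(s["clock"],2),"pos",np.round(s["position"],4),"yang",round(a,3),"tilt",np.round(M[2,:2],4),"F",np.round(s["force"],1),"w",round(s["width"],3),"gf",round(s["gripper_force"],1),"q",np.round(s["joints"],2))
    print("slide",np.round(M.T@(np.array([x,y,z])-s["position"])/.3,3),"turn z",None if yang is None else round(-((yang-a+np.pi/2)%np.pi-np.pi/2)/.12,2))
E
python3 -m pendant '{"slide":[[0,0,-0.02],[0,0,-0.02],[0,0,-0.02],[0,0,-0.02],[0,0,-0.02],[0,0,0],[0,0,0],[0,0,0],[0,0,0],[0,0,0]],"dr":[[0,0,1],[0,0,1],[0,0,1],[0,0,1],[0,0,1],[0,0,1],[0,0,1],[0,0,1],[0,0,1],[0,0,1]],"claw":[1,1,1,1,1,1,1,1,1,1]}' 10
python3 -c "
from h import *
plan(.479,-.248,.2,-1.21)"
```

```text
clock: 1.1
position: [0.1839, 0.597, 0.2563]
ee_rot: [2.145, 2.294, -0.001]
force: [-0.0, 0.7, 0.5]
width: 1.002
gripper_force: 0.0
t 1.1 pos [0.1839 0.597  0.2563] yang 0.067 tilt [-0.0009 -0.0003] F [-0.   0.7  0.5] w 1.002 gf 0.0 q [-1.56  0.42  0.29  1.55 -0.13  1.2  -1.17]
slide [-2.876  0.793  0.19 ] turn z 10.64
```

```bash
python3 -m pendant '{"slide":[[0,0,0],[0,0,0],[0,0,0],[0,0,0],[0,0,0],[0,0,0],[0,0,0],[0,0,0],[0,0,0],[0,0,0]],"dr":[[0,0,1],[0,0,1],[0,0,1],[0,0,1],[0,0,1],[0,0,1],[0,0,1],[0,0,1],[0,0,1],[0,0,1]],"claw":[1,1,1,1,1,1,1,1,1,1]}'
python3 -m pendant '{"slide":[[0,0.15,0],[0,0.15,0],[0,0.15,0],[0,0.15,0],[0,0.15,0],[0,0.15,0],[0,0.15,0],[0,0.15,0],[0,0.15,0],[0,0.15,0]],"dr":[[0,0,0.65],[0,0,0],[0,0,0],[0,0,0],[0,0,0],[0,0,0],[0,0,0],[0,0,0],[0,0,0],[0,0,0]],"claw":[1,1,1,1,1,1,1,1,1,1]}'
python3 -c "
from h import *
plan(.479,-.248,.2,-1.21)"
```

```text
clock: 2.1
position: [0.1838, 0.5971, 0.2563]
ee_rot: [3.066, 0.682, -0.001]
force: [-0.7, 0.5, -0.6]
width: 1.0
gripper_force: 0.0
clock: 3.1
position: [0.3478, 0.1764, 0.2566]
ee_rot: [-3.089, -0.57, 0.0]
force: [0.8, 0.4, 1.1]
width: 1.0
gripper_force: 0.0
t 3.1 pos [0.3478 0.1764 0.2566] yang -1.206 tilt [-0.0002 -0.0006] F [0.8 0.4 1.1] w 1.0 gf 0.0 q [-1.45 -0.05  0.84  2.09  0.04  1.08 -1.83]
slide [-0.096  1.478  0.188] turn z 0.03
```

```bash
python3 -m pendant '{"slide":[[-0.01,0.15,0],[-0.01,0.15,0],[-0.01,0.15,0],[-0.01,0.15,0],[-0.01,0.15,0],[-0.01,0.15,0],[-0.01,0.15,0],[-0.01,0.15,0],[-0.01,0.15,0],[-0.01,0.12,0]],"dr":[[0,0,0],[0,0,0],[0,0,0],[0,0,0],[0,0,0],[0,0,0],[0,0,0],[0,0,0],[0,0,0],[0,0,0]],"claw":[1,1,1,1,1,1,1,1,1,1]}'
python3 -c "
from h import *
plan(.479,-.248,.107,-1.21)"
```

```text
clock: 4.1
position: [0.4716, -0.2262, 0.2571]
ee_rot: [3.089, 0.568, -0.002]
force: [0.6, 0.5, 0.4]
width: 0.996
gripper_force: 0.0
t 4.1 pos [ 0.4716 -0.2262  0.2571] yang -1.207 tilt [-0.0013  0.0005] F [0.6 0.5 0.4] w 0.996 gf 0.0 q [-0.47  0.38  1.12  1.83 -0.37  1.17 -0.44]
slide [-0.002  0.076  0.5  ] turn z 0.02
```

```bash
python3 -m pendant '{"slide":[[0,0.05,0.03],[0,0.025,0.07],[0,0,0.08],[0,0,0.08],[0,0,0.08],[0,0,0.07],[0,0,0.04],[0,0,0.02],[0,0,0],[0,0,0]],"dr":[[0,0,0],[0,0,0],[0,0,0],[0,0,0],[0,0,0],[0,0,0],[0,0,0],[0,0,0],[0,0,0],[0,0,0]],"claw":[1,1,1,1,1,1,1,1,1,1]}'
python3 - <<'E'
from h import *
plan(.479,-.248,.108,-1.21)
s=arm.get_image("side")[300:420,300:460,::-1];t=arm.get_image("top")[200:320,360:520,::-1]
cv2.imwrite("pics/g1.png",np.hstack([cv2.resize(i,(400,300),interpolation=cv2.INTER_CUBIC) for i in(s,t)]))
E
```

```text
clock: 5.1
position: [0.4797, -0.2455, 0.1174]
ee_rot: [3.089, 0.568, 0.001]
force: [1.2, 0.3, -0.0]
width: 0.999
gripper_force: 0.0
t 5.1 pos [ 0.4797 -0.2455  0.1174] yang -1.207 tilt [0.0004 0.0013] F [ 1.2  0.3 -0. ] w 0.999 gf 0.0 q [-0.27  0.56  0.94  1.96 -0.58  0.91 -0.24]
slide [-0.005  0.007  0.031] turn z 0.03
```

View pics/g1.png

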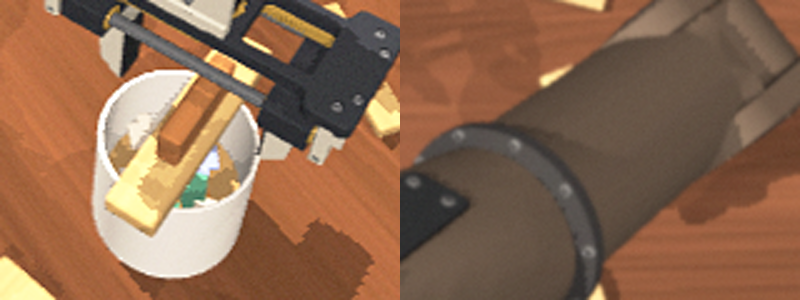

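The side view shows the open fingers straddling the rib (tile 195,110), and the arm hides the top view. I'll go down the last 9 mm and close.

```bash
python3 -m pendant '{"slide":[[0,0.007,0.015],[0,0,0.015],[0,0,0],[0,0,0],[0,0,0],[0,0,0],[0,0,0],[0,0,0],[0,0,0],[0,0,0]],"dr":[[0,0,0],[0,0,0],[0,0,0],[0,0,0],[0,0,0],[0,0,0],[0,0,0],[0,0,0],[0,0,0],[0,0,0]],"claw":[1,1,0.6,0.4,0.3,0.2,0.1,0,0,0]}' 20
python3 -c "
from h import *
plan(.486,.292,.25,.155+1.571)"
```

```text
clock: 6.2
position: [0.4801, -0.2472, 0.1078]
ee_rot: [3.089, 0.568, -0.0]
force: [-0.3, 0.4, 0.6]
width: 0.353
gripper_force: 0.0
t 6.2 pos [ 0.4801 -0.2472  0.1078] yang -1.207 tilt [-0.0002  0.0006] F [-0.3  0.4  0.6] w 0.353 gf 0.0 q [-0.26  0.58  0.93  1.97 -0.59  0.89 -0.23]
slide [ 0.658 -1.672 -0.475] turn z 1.74
```

```bash
python3 -m pendant '{"slide":[[0,0,0],[0,0,0],[0,0,0],[0,0,0],[0,0,0]],"dr":[[0,0,0],[0,0,0],[0,0,0],[0,0,0],[0,0,0]],"claw":[0,0,0,0,0]}'
python3 -m pendant '{"slide":[[0,0,-0.02],[0,0,-0.04],[0,0,-0.06],[0,0,-0.08],[0,0,-0.08],[0,0,-0.08],[0,0,-0.06],[0,0,-0.04],[0,0,0]],"dr":[[0,0,0],[0,0,0],[0,0,0],[0,0,0],[0,0,0],[0,0,0],[0,0,0],[0,0,0],[0,0,0]],"claw":[0,0,0,0,0,0,0,0,0]}'
python3 -c "
from h import *
plan(.486,.292,.25,.155+1.571)"
```

```text
clock: 6.7
position: [0.4801, -0.2472, 0.1077]
ee_rot: [3.089, 0.568, -0.0]
force: [0.8, 0.3, 0.7]
width: 0.172
gripper_force: 20.0
clock: 7.6
position: [0.4807, -0.2476, 0.2474]
ee_rot: [3.088, 0.568, 0.004]
force: [0.4, 0.5, -2.1]
width: 0.172
gripper_force: 20.0
t 7.6 pos [ 0.4807 -0.2476  0.2474] yang -1.207 tilt [0.002  0.0022] F [ 0.4  0.5 -2.1] w 0.172 gf 20.0 q [-0.4   0.42  1.09  1.81 -0.4   1.16 -0.38]
slide [ 0.657 -1.675 -0.011] turn z 1.74
```

```bash
python3 -m pendant '{"slide":[[0.025,-0.06,0],[0.05,-0.12,0],[0.055,-0.14,0],[0.055,-0.14,0],[0.055,-0.14,0],[0.055,-0.14,0],[0.055,-0.14,0],[0.055,-0.14,0],[0.055,-0.14,0],[0.055,-0.14,0]],"dr":[[0,0,0],[0,0,0],[0,0,0],[0,0,0],[0,0,0],[0,0,0],[0,0,0],[0,0,0],[0,0,0],[0,0,0]],"claw":[0,0,0,0,0,0,0,0,0,0]}'
python3 -m pendant '{"slide":[[0.055,-0.14,0],[0.05,-0.12,0],[0.035,-0.08,0],[0.015,-0.035,0],[0,0,0],[0,0,0],[0,0,0],[0,0,0]],"dr":[[0,0,0],[0,0,0],[0,0,0],[0,0,0],[0,0,0.6],[0,0,0.6],[0,0,0.54],[0,0,0]],"claw":[0,0,0,0,0,0,0,0]}'
python3 - <<'E'
from h import *
plan(.486,.292,.023,.155+1.571)
cv2.imwrite("pics/s2.png",cv2.resize(arm.get_image("side")[80:380,140:540,::-1],(800,600)))
E
```

```text
clock: 8.6
position: [0.4848, 0.1743, 0.2448]
ee_rot: [3.089, 0.569, -0.002]
force: [0.5, -0.1, -1.5]
width: 0.174
gripper_force: 20.0
clock: 9.4
position: [0.489, 0.2927, 0.2449]
ee_rot: [3.131, 0.239, -0.001]
force: [0.7, -0.4, -1.6]
width: 0.172
gripper_force: 20.0
t 9.4 pos [0.489  0.2927 0.2449] yang -1.418 tilt [-0.0009  0.0016] F [ 0.7 -0.4 -1.6] w 0.172 gf 20.0 q [-1.4   0.54  1.19  1.74 -0.53  1.23 -1.5 ]
slide [-0.01 -0.    0.74] turn z -0.02
```

View pics/s2.png

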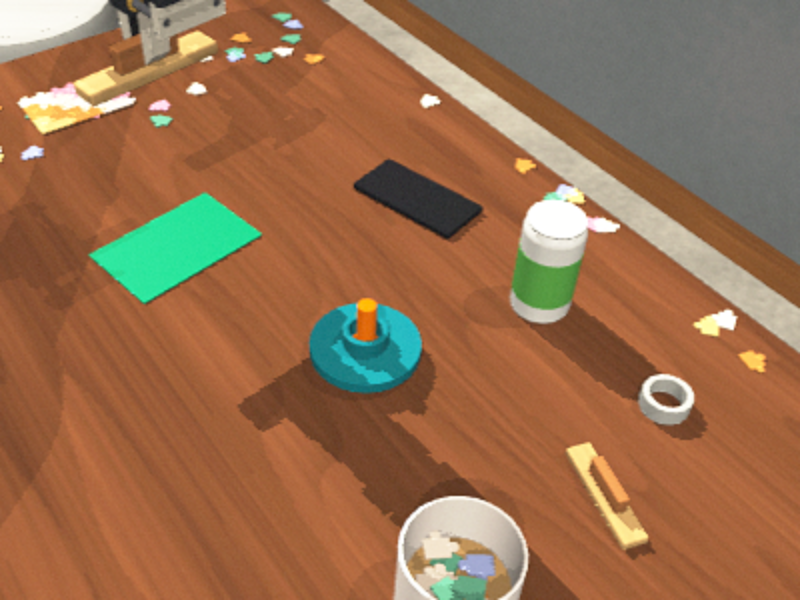

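The press hangs level in the gripper (tile 150,65), and the mat, the lids and the tin (mouth now clear, tile 462,550) are unmoved. Lowering it onto the mat.

```bash
python3 -m pendant '{"slide":[[-0.01,0,0.05],[0,0,0.1],[0,0,0.12],[0,0,0.12],[0,0,0.12],[0,0,0.1],[0,0,0.06],[0,0,0.03],[0,0,0.01],[0,0,0]],"dr":[[0,0,0],[0,0,0],[0,0,0],[0,0,0],[0,0,0],[0,0,0],[0,0,0],[0,0,0],[0,0,0],[0,0,0]],"claw":[0,0,0,0,0,0,0,0,0,0]}'
python3 -m pendant '{"slide":[[0,0,0.01],[0,0,0.01],[0,0,0]],"dr":[[0,0,0],[0,0,0],[0,0,0]],"claw":[0,0,0]}'
```

```text
clock: 10.45
position: [0.4865, 0.2933, 0.0328]
ee_rot: [3.132, 0.244, 0.001]
force: [-0.1, -0.0, -0.4]
width: 0.174
gripper_force: 20.0
clock: 10.75
position: [0.4861, 0.2936, 0.0265]
ee_rot: [3.132, 0.244, 0.0]
force: [-1.0, 0.5, -1.4]
width: 0.171
gripper_force: 20.0
```

```bash
python3 -m pendant '{"slide":[[0,0,0.007],[0,0,0.007],[0,0,0]],"dr":[[0,0,0],[0,0,0],[0,0,0]],"claw":[0,0,0]}'
python3 -m pendant '{"slide":[[0,0,0.004],[0,0,0]],"dr":[[0,0,0],[0,0,0]],"claw":[0,0]}'
```

```text
clock: 11.05
position: [0.4859, 0.2934, 0.0219]
ee_rot: [3.131, 0.243, -0.001]
force: [0.2, 0.4, -1.6]
width: 0.17
gripper_force: 20.0
clock: 11.25
position: [0.4861, 0.2934, 0.0209]
ee_rot: [3.131, 0.243, -0.0]
force: [-0.6, 0.0, -0.5]
width: 0.171
gripper_force: 20.0
```

```bash
python3 -m pendant '{"slide":[[0,0,0.003],[0,0,0]],"dr":[[0,0,0],[0,0,0]],"claw":[0,0]}'
python3 -m pendant '{"slide":[[0,0,0],[0,0,0],[0,0,0],[0,0,0],[0,0,0],[0,0,-0.02],[0,0,-0.06],[0,0,-0.1],[0,0,-0.12],[0,0,-0.14]],"dr":[[0,0,0],[0,0,0],[0,0,0],[0,0,0],[0,0,0],[0,0,0],[0,0,0],[0,0,0],[0,0,0],[0,0,0]],"claw":[0.3,0.5,0.6,0.6,0.6,0.6,0.6,0.6,0.6,0.6]}'
python3 - <<'E'
from h import *
plan(.570,.026,.2,-1.21)
t=arm.get_image("top")[:,:,::-1];s=arm.get_image("side")[:,:,::-1]
cv2.imwrite("pics/t3.png",t);cv2.imwrite("pics/s3.png",s)
c=lambda im,x,y,w:cv2.resize(im[y:y+w*3//4,x:x+w],(400,300),interpolation=cv2.INTER_CUBIC)
cv2.imwrite("pics/m3.png",np.vstack([np.hstack([c(t,395,226,80),c(s,320,320,100)]),np.hstack([c(t,275,195,80),c(s,160,140,240)])]))
E
```

```text
clock: 11.45
position: [0.4862, 0.2933, 0.0207]
ee_rot: [-3.132, -0.243, 0.0]
force: [-2.8, -0.5, 8.3]
width: 0.172
gripper_force: 20.0
clock: 12.45
position: [0.4857, 0.2929, 0.1542]
ee_rot: [3.131, 0.242, -0.001]
force: [1.0, 1.4, -0.3]
width: 0.602
gripper_force: 0.0
t 12.45 pos [0.4857 0.2929 0.1542] yang -1.417 tilt [-0.0008  0.0014] F [ 1.   1.4 -0.3] w 0.602 gf 0.0 q [-1.34  0.62  1.09  1.86 -0.63  1.06 -1.42]
slide [ 0.141  0.922 -0.152] turn z -1.72
```

View pics/m3.png

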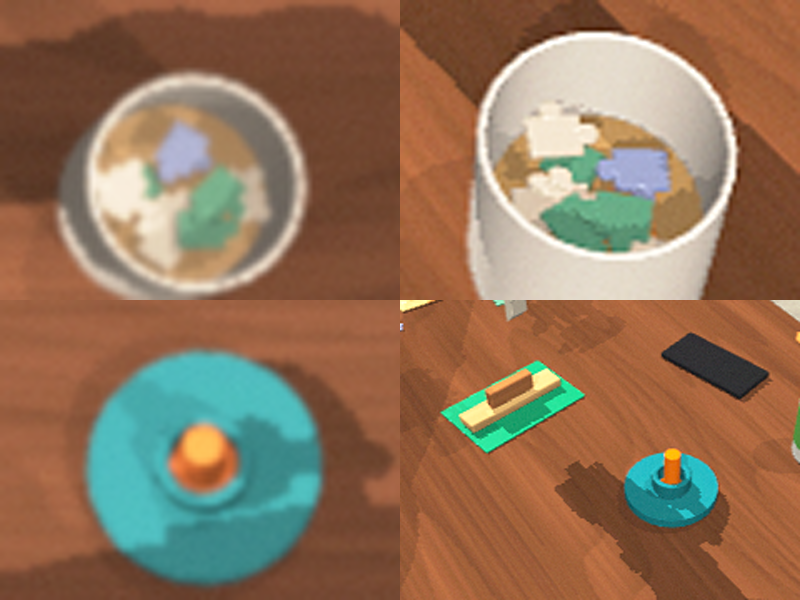

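The press lies flat on the green mat (tile 510,398). The tin mouth is clear: rim 86–306 × 72–295 in the top tile and 75–338 × 32–260 in the side tile. The lids are untouched, with the knob top at (206,440).

Run:
```python
from h import *
e=lambda l,r,t,b,ox,oy,k:[(v+.5)/k-.5+o for v,o in((l,ox),(r,ox),(t,oy),(b,oy))]
T=e(86,306,72,295,395,226,5);S=e(75,338,32,260,320,320,4)
print("rim both",circ(dict(top=T,side=S),.05,[.47,-.247,.09]))
print("top z=.09",least_squares(lambda p:circ(dict(top=T),.05,[*p,.09])[1],[.47,-.247],max_nfev=1).x)
# centre at fixed height per camera
def cz(n,E,rad,z,x0):
    a=np.linspace(0,6.2832,721)
    def f(p):
        q=proj(n,np.c_[p[0]+rad*np.cos(a),p[1]+rad*np.sin(a),0*a+z]);lo,hi=q.min(0),q.max(0)
        return [lo[0]-E[0],hi[0]-E[1],lo[1]-E[2],hi[1]-E[3]]
    r=least_squares(f,x0,diff_step=1e-4);return r.x.round(4),np.round(r.fun,2)
print("top",cz("top",T,.05,.09,[.47,-.247]),"side",cz("side",S,.05,.09,[.47,-.247]))
L=e(86,322,50,284,275,195,5)
print("lid top",cz("top",L,.058,.0165,[.57,.026]))
k=[(206.5)/5-.5+275,(140.5)/5-.5+195]
c=least_squares(lambda p:proj("top",[*p,.077])[0]-k,[.57,.026]).x;print("knob top cam",c)
print("knob side cam",least_squares(lambda p:proj("side",[*p,.077])[0]-[323.37,232.1],[.57,.026]).x)
plan(.570,.026,.2,-1.21)
```

```text
rim both (array([ 0.46949924, -0.24648354,  0.08926816]), array([ 0.66939759,  0.04955104,  0.2652205 , -1.34485357, -0.13888765,
       -0.71925082, -0.24320321,  0.28715184]))
top z=.09 [ 0.47  -0.247]
top (array([ 0.4682, -0.2454]), array([ 0.29, -0.29,  0.8 , -0.77])) side (array([ 0.4698, -0.2471]), array([ 0.25, -0.25, -0.31,  0.28]))
lid top (array([0.569 , 0.0273]), array([ 0.21, -0.21,  0.4 , -0.38]))
knob top cam [0.57045982 0.02520843]
knob side cam [0.56964928 0.02386152]
t 12.55 pos [0.4893 0.2937 0.1583] yang -1.417 tilt [ 0.0075 -0.0025] F [-0.6  0.4  0.5] w 0.603 gf 0.0 q [-1.34  0.62  1.09  1.86 -0.63  1.06 -1.42]
slide [ 0.13   0.923 -0.14 ] turn z -1.72
```

```bash
python3 -m pendant '{"slide":[[0.01,0.05,-0.03],[0.02,0.1,-0.05],[0.02,0.14,-0.04],[0.02,0.14,-0.02],[0.02,0.14,0],[0.02,0.14,0],[0.01,0.11,0],[0.01,0.07,0],[0,0.03,0],[0,0,0]],"dr":[[0,0,0],[0,0,0],[0,0,0],[0,0,0],[0,0,0],[0,0,0],[0,0,-0.5],[0,0,-0.6],[0,0,-0.6],[0,0,0]],"claw":[0.6,0.6,0.6,0.6,0.6,0.6,0.6,0.6,0.6,0.6]}'
python3 -c "
from h import *
plan(.570,.0255,.1,-1.21)"
```

```text
clock: 13.55
position: [0.5692, 0.0241, 0.1947]
ee_rot: [3.091, 0.556, -0.001]
force: [0.4, -0.4, -0.5]
width: 0.601
gripper_force: 0.0
t 13.55 pos [0.5692 0.0241 0.1947] yang -1.215 tilt [-0.0008  0.0012] F [ 0.4 -0.4 -0.5] w 0.601 gf 0.0 q [-0.82  0.53  1.02  1.81 -0.5   1.1  -0.84]
slide [ 0.004 -0.004  0.316] turn z -0.04
```

```bash
python3 -m pendant '{"slide":[[0.004,-0.004,0.05],[0,0,0.09],[0,0,0.1],[0,0,0.1],[0,0,0.07],[0,0,0.04],[0,0,0.025],[0,0,0.01],[0,0,0],[0,0,0]],"dr":[[0,0,0],[0,0,0],[0,0,0],[0,0,0],[0,0,0],[0,0,0],[0,0,0],[0,0,0],[0,0,0],[0,0,0]],"claw":[0.6,0.6,0.6,0.6,0.6,0.6,0.6,0.6,0.6,0.6]}'
python3 - <<'E'
from h import *
plan(.570,.0255,.048,-1.21)
s=arm.get_image("side")[170:290,240:400,::-1]
cv2.imwrite("pics/g4.png",cv2.resize(s,(640,480),interpolation=cv2.INTER_CUBIC))
E
```

```text
clock: 14.55
position: [0.5709, 0.029, 0.0495]
ee_rot: [3.09, 0.561, 0.002]
force: [-0.1, -0.1, -0.3]
width: 0.6
gripper_force: 0.0
t 14.55 pos [0.5709 0.029  0.0495] yang -1.212 tilt [0.0009 0.0009] F [-0.1 -0.1 -0.3] w 0.6 gf 0.0 q [-0.7   0.7   0.84  1.93 -0.7   0.83 -0.69]
slide [-0.007  0.01   0.005] turn z -0.02
```

View pics/g4.png

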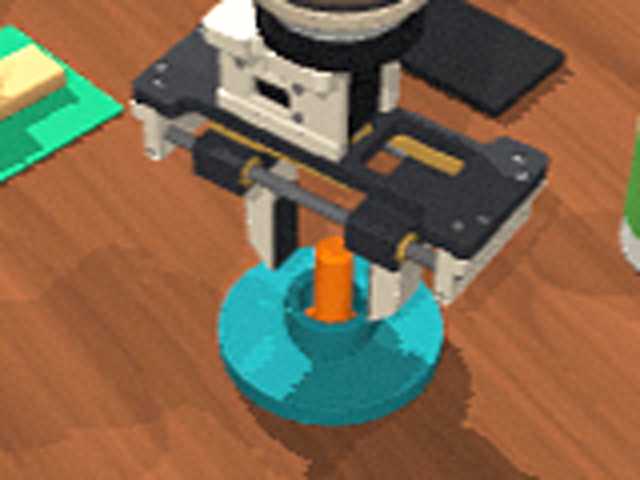

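The fingers straddle the knob (335,275) just above the collar. Fine-centring and closing.

```bash
python3 -m pendant '{"slide":[[-0.007,0.01,0.003],[0,0,0],[0,0,0],[0,0,0],[0,0,0],[0,0,0],[0,0,0],[0,0,0],[0,0,0],[0,0,0]],"dr":[[0,0,0],[0,0,0],[0,0,0],[0,0,0],[0,0,0],[0,0,0],[0,0,0],[0,0,0],[0,0,0],[0,0,0]],"claw":[0.6,0.4,0.3,0.2,0.1,0,0,0,0,0]}' 25
python3 -c "
from h import *
plan(.570,.0255,.25,-1.21)"
```

```text
clock: 15.6
position: [0.5694, 0.0254, 0.0478]
ee_rot: [3.09, 0.561, -0.0]
force: [-0.2, 0.9, -0.5]
width: 0.213
gripper_force: 25.0
t 15.6 pos [0.5694 0.0254 0.0478] yang -1.212 tilt [-0.0003  0.0007] F [-0.2  0.9 -0.5] w 0.213 gf 25.0 q [-0.69  0.7   0.84  1.94 -0.7   0.83 -0.68]
slide [ 0.002  0.001 -0.674] turn z -0.01
```

```bash
python3 -m pendant '{"slide":[[0,0,-0.02],[0,0,-0.04],[0,0,-0.06],[0,0,-0.08],[0,0,-0.08],[0,0,-0.08],[0,0,-0.08],[0,0,-0.06],[0,0,-0.03],[0,0,0]],"dr":[[0,0,0],[0,0,0],[0,0,0],[0,0,0],[0,0,0],[0,0,0],[0,0,0],[0,0,0],[0,0,0],[0,0,0]],"claw":[0,0,0,0,0,0,0,0,0,0]}'
python3 -c "
from h import *
plan(.469,-.2465,.2,-1.21)"
```

```text
clock: 16.6
position: [0.57, 0.0255, 0.2082]
ee_rot: [3.091, 0.561, 0.003]
force: [-0.5, -0.0, -3.3]
width: 0.211
gripper_force: 25.0
t 16.6 pos [0.57   0.0255 0.2082] yang -1.212 tilt [0.0019 0.0007] F [-0.5 -0.  -3.3] w 0.211 gf 25.0 q [-0.83  0.51  1.03  1.79 -0.49  1.12 -0.85]
slide [-0.634  0.73   0.027] turn z -0.01
```

```bash
python3 -m pendant '{"slide":[[-0.01,0.012,0],[-0.025,0.03,0],[-0.04,0.046,0],[-0.055,0.063,0],[-0.065,0.075,0],[-0.07,0.08,0],[-0.07,0.08,0],[-0.07,0.08,0],[-0.065,0.075,0],[-0.055,0.063,0]],"dr":[[0,0,0],[0,0,0],[0,0,0],[0,0,0],[0,0,0],[0,0,0],[0,0,0],[0,0,0],[0,0,0],[0,0,0]],"claw":[0,0,0,0,0,0,0,0,0,0]}'
python3 -m pendant '{"slide":[[-0.045,0.052,0],[-0.034,0.038,0],[-0.02,0.024,0],[-0.01,0.012,0],[0,0,0],[0,0,0]],"dr":[[0,0,0],[0,0,0],[0,0,0],[0,0,0],[0,0,0],[0,0,0]],"claw":[0,0,0,0,0,0]}'
python3 - <<'E'
from h import *
plan(.469,-.2465,.145,-1.21)
s=arm.get_image("side")[250:430,270:510,::-1]
cv2.imwrite("pics/g5.png",cv2.resize(s,(800,600),interpolation=cv2.INTER_CUBIC))
E
```

```text
clock: 17.6
position: [0.4832, -0.2026, 0.2068]
ee_rot: [3.091, 0.556, -0.001]
force: [0.5, -0.6, -2.4]
width: 0.213
gripper_force: 25.0
clock: 18.2
position: [0.4685, -0.2458, 0.2068]
ee_rot: [3.091, 0.562, -0.001]
force: [-0.5, 1.4, -2.5]
width: 0.211
gripper_force: 25.0
t 18.2 pos [ 0.4685 -0.2458  0.2068] yang -1.211 tilt [-0.0004  0.0001] F [-0.5  1.4 -2.5] w 0.211 gf 25.0 q [-0.36  0.43  1.04  1.89 -0.42  1.06 -0.36]
slide [0.001 0.003 0.206] turn z -0.01
```

View pics/g5.png

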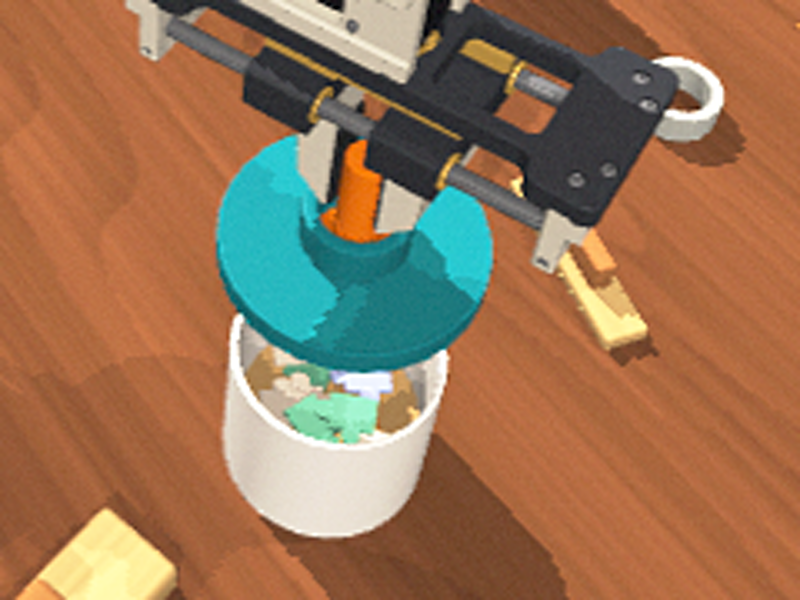

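Both lids hang level over the tin (teal disc centre about 355,250, tin mouth about 338,385). Lowering in stages, watching the force.

```bash
python3 -m pendant '{"slide":[[0.001,0.002,0.02],[0,0,0.04],[0,0,0.05],[0,0,0.04],[0,0,0.03],[0,0,0.02],[0,0,0.01],[0,0,0],[0,0,0]],"dr":[[0,0,0],[0,0,0],[0,0,0],[0,0,0],[0,0,0],[0,0,0],[0,0,0],[0,0,0],[0,0,0]],"claw":[0,0,0,0,0,0,0,0,0]}'
python3 -m pendant '{"slide":[[0,0,0.01],[0,0,0.01],[0,0,0.01],[0,0,0]],"dr":[[0,0,0],[0,0,0],[0,0,0],[0,0,0]],"claw":[0,0,0,0]}'
python3 -c "
from h import *
plan(.469,-.2465,.122,-1.21)"
```

```text
clock: 19.15
position: [0.469, -0.247, 0.1443]
ee_rot: [3.09, 0.561, 0.0]
force: [-0.2, 0.1, -1.3]
width: 0.209
gripper_force: 25.0
clock: 19.55
position: [0.4686, -0.2466, 0.1346]
ee_rot: [3.091, 0.561, -0.001]
force: [0.7, 0.4, -1.9]
width: 0.21
gripper_force: 25.0
t 19.55 pos [ 0.4686 -0.2466  0.1346] yang -1.212 tilt [-0.0007  0.0001] F [ 0.7  0.4 -1.9] w 0.21 gf 25.0 q [-0.28  0.52  0.95  1.97 -0.53  0.92 -0.27]
slide [0.001 0.    0.042] turn z -0.01
```

```bash
python3 -m pendant '{"slide":[[0,0,0.01],[0,0,0.01],[0,0,0]],"dr":[[0,0,0],[0,0,0],[0,0,0]],"claw":[0,0,0]}'
python3 -m pendant '{"slide":[[0,0,0.007],[0,0,0.007],[0,0,0]],"dr":[[0,0,0],[0,0,0],[0,0,0]],"claw":[0,0,0]}'
python3 -m pendant '{"slide":[[0,0,0.004],[0,0,0],[0,0,0]],"dr":[[0,0,0],[0,0,0],[0,0,0]],"claw":[0,0,0]}'
```

```text
clock: 19.85
position: [0.4686, -0.2467, 0.1286]
ee_rot: [3.091, 0.561, -0.001]
force: [-0.4, -0.4, -1.6]
width: 0.211
gripper_force: 25.0
clock: 20.15
position: [0.4687, -0.2467, 0.1246]
ee_rot: [3.091, 0.561, -0.001]
force: [0.6, -0.7, -2.4]
width: 0.214
gripper_force: 25.0
clock: 20.45
position: [0.4688, -0.2468, 0.1236]
ee_rot: [3.091, 0.561, -0.0]
force: [0.0, -0.2, -2.2]
width: 0.213
gripper_force: 25.0
```

```bash
python3 -m pendant '{"slide":[[0,0,0.004],[0,0,0],[0,0,0]],"dr":[[0,0,0],[0,0,0],[0,0,0]],"claw":[0,0,0]}'
python3 -m pendant '{"slide":[[0,0,0.003],[0,0,0],[0,0,0]],"dr":[[0,0,0],[0,0,0],[0,0,0]],"claw":[0,0,0]}'
```

```text
clock: 20.75
position: [0.4688, -0.2468, 0.1224]
ee_rot: [3.09, 0.561, -0.0]
force: [0.1, 0.7, -1.4]
width: 0.21
gripper_force: 25.0
clock: 21.05
position: [0.4689, -0.2469, 0.1217]
ee_rot: [3.09, 0.561, 0.0]
force: [-1.3, 1.5, 3.3]
width: 0.214
gripper_force: 25.0
```

```bash
python3 -m pendant '{"slide":[[0,0,0],[0,0,0],[0,0,0],[0,0,0],[0,0,0],[0,0,0],[0,0,0],[0,0,0]],"dr":[[0,0,0],[0,0,0],[0,0,0],[0,0,0],[0,0,0],[0,0,0],[0,0,0],[0,0,0]],"claw":[0.25,0.35,0.5,0.65,0.75,0.75,0.75,0.75]}' 5
python3 - <<'E'
from h import *
plan(.469,-.2465,.1,-1.21)
s=arm.get_image("side")[280:430,280:480,::-1]
cv2.imwrite("pics/g6.png",cv2.resize(s,(800,600),interpolation=cv2.INTER_CUBIC))
E
```

```text
clock: 21.85
position: [0.4688, -0.2468, 0.1215]
ee_rot: [3.09, 0.561, -0.0]
force: [-0.5, -0.1, -0.5]
width: 0.741
gripper_force: 0.0
t 21.85 pos [ 0.4688 -0.2468  0.1215] yang -1.212 tilt [-0.0003  0.0006] F [-0.5 -0.1 -0.5] w 0.741 gf 0.0 q [-0.26  0.54  0.93  1.98 -0.55  0.9  -0.26]
slide [ 0.001 -0.001  0.072] turn z -0.01
```

View pics/g6.png

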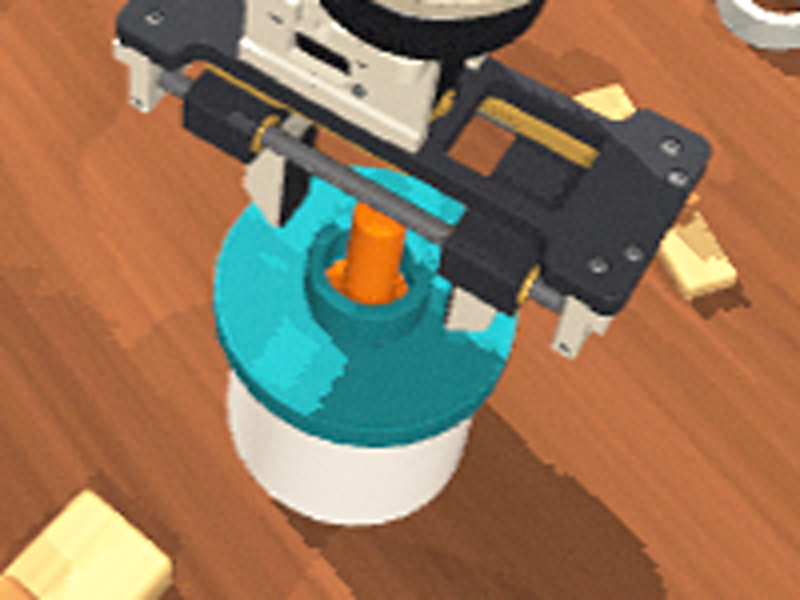

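The lids sit level on the tin, nested and centred, with the fingers clear of the collar (370,275). Lowering around the collar and closing gently, then firming up the grip.

```bash
python3 -m pendant '{"slide":[[0,0,0.02],[0,0,0.02],[0,0,0.015],[0,0,0.008],[0,0,0.004],[0,0,0],[0,0,0]],"dr":[[0,0,0],[0,0,0],[0,0,0],[0,0,0],[0,0,0],[0,0,0],[0,0,0]],"claw":[0.75,0.75,0.75,0.75,0.75,0.75,0.75]}' 5
python3 -m pendant '{"slide":[[0,0,0],[0,0,0],[0,0,0],[0,0,0],[0,0,0],[0,0,0],[0,0,0],[0,0,0]],"dr":[[0,0,0],[0,0,0],[0,0,0],[0,0,0],[0,0,0],[0,0,0],[0,0,0],[0,0,0]],"claw":[0.65,0.6,0.55,0.5,0.45,0.4,0.4,0.4]}' 5
python3 -m pendant '{"slide":[[0,0,0],[0,0,0],[0,0,0],[0,0,0]],"dr":[[0,0,0],[0,0,0],[0,0,0],[0,0,0]],"claw":[0.2,0.2,0.2,0.2]}' 20
```

```text
clock: 22.6
position: [0.4689, -0.2469, 0.1015]
ee_rot: [3.09, 0.561, -0.0]
force: [0.4, 0.5, 0.6]
width: 0.75
gripper_force: 0.0
clock: 23.4
position: [0.4688, -0.2468, 0.1015]
ee_rot: [3.091, 0.561, -0.0]
force: [-0.0, 0.8, 1.8]
width: 0.517
gripper_force: 5.0
clock: 23.8
position: [0.4688, -0.2468, 0.1015]
ee_rot: [3.091, 0.561, -0.0]
force: [-0.4, 1.0, 1.9]
width: 0.506
gripper_force: 20.0
```

```bash
python3 -m pendant '{"slide":[[0,0,-0.01],[0,0,-0.015],[0,0,-0.02],[0,0,-0.025],[0,0,-0.03],[0,0,-0.03],[0,0,-0.04],[0,0,-0.05],[0,0,-0.05],[0,0,-0.05]],"dr":[[0,0,0],[0,0,0],[0,0,0],[0,0,0],[0,0,0],[0,0,0],[0,0,0],[0,0,0],[0,0,0],[0,0,0]],"claw":[0.2,0.2,0.2,0.2,0.2,0.2,0.2,0.2,0.2,0.2]}'
python3 -m pendant '{"slide":[[0,0,-0.05],[0,0,-0.04],[0,0,-0.03],[0,0,-0.02],[0,0,-0.01],[0,0,0],[0,0,0],[0,0,0]],"dr":[[0,0,0],[0,0,0],[0,0,0],[0,0,0],[0,0,0],[0,0,0],[0,0,0],[0,0,0]],"claw":[0.2,0.2,0.2,0.2,0.2,0.2,0.2,0.2]}'
python3 - <<'E'
from h import *
plan(.469,-.2465,.242,-1.21)
cv2.imwrite("pics/fin.png",cv2.resize(arm.get_image("side")[130:460,140:580,::-1],(800,600),interpolation=cv2.INTER_CUBIC))
E
```

```text
clock: 24.8
position: [0.4689, -0.2469, 0.199]
ee_rot: [3.09, 0.561, 0.0]
force: [0.3, 0.9, -1.3]
width: 0.513
gripper_force: 20.0
clock: 25.6
position: [0.4686, -0.2466, 0.242]
ee_rot: [3.091, 0.561, -0.001]
force: [-0.4, -0.7, -1.0]
width: 0.513
gripper_force: 20.0
t 25.6 pos [ 0.4686 -0.2466  0.242 ] yang -1.212 tilt [-0.0009  0.0001] F [-0.4 -0.7 -1. ] w 0.513 gf 20.0 q [-0.39  0.39  1.07  1.84 -0.38  1.14 -0.4 ]
slide [ 0.001  0.    -0.   ] turn z -0.01
```

View pics/fin.png

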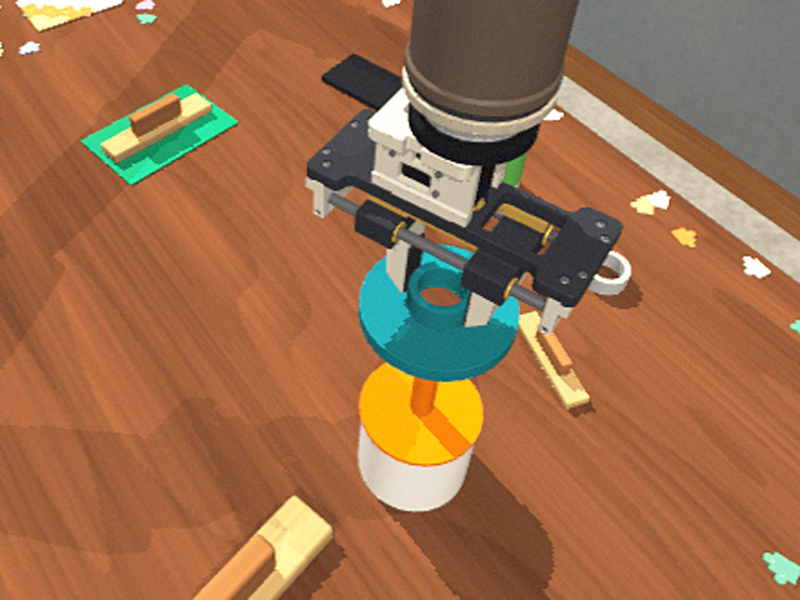

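The teal lid is held level (440,305), 14 cm above where it sat. The inner lid is seated flat on the upright tin (420,410), and the press is on the mat (160,128). Handing in.

```bash
python3 -c "
from cell import arm
print(arm.sign_off())"
```

```text
the job is handed in; nothing more can be done
None
```

I handed the job in at about 26 s with no score returned: the press lies flat on the mat, the orange lid is seated in the upright tin, and the arm holds the teal lid level 14 cm above where it sat.

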